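# Take the pastry brush from its drying box and hold it over the bowl

### The arm

A 7-joint arm with a two-finger parallel gripper is mounted at the origin on the work surface; the furniture and walls round the work are solid. World frame = base frame: x ahead of the robot, y to its left, z up, the work surface at z = 0. Lengths are in mm, angles in rad, forces in N, time in s.
With the tool pointing down it reaches from about 350 to 900 mm from the base axis. Payload 8.1 kg.
Tool frame: the origin (TCP) lies midway between the tips of the shut fingers; the grasp point (between the pads) lies 19 mm behind it; z points along the fingers, y is the line along which they close (so a half turn about z gives the same grasp; the last joint's range is limited). The gripper opens to 85 mm and grips with 20 to 120 N. Pads are 22 mm wide; open, the fingers measure 114 mm over their backs; the gripper's body (76 mm by 85 mm) begins 54 mm behind the grasp point. The pads swing forward as they close: fully open they stand 13 mm farther back than shut.
Start: joints at [-1.345, 0.434, 0.025, 1.573, -0.012, 1.134, -0.075], TCP at [201.845, 591.524, 231.323] pointing down, gripper open.
Joint ranges: [-2.62, 2.62], [-0.44, 2.09], [-1.27, 1.32], [0.08, 2.57], [-1.32, 4.46], [0.12, 2], [-2.74, 2.74]. Speed limits (rad/s): [2.22, 2.22, 3.01, 3.01, 3.14, 3.14, 3.14].

### API

Orientations are given as a unit quaternion [x, y, z, w].
In Python, from plant import * gives the robot as it stands.
- The arm moves only by the shell command python3 -m jog 'ROWS' [FORCE]. ROWS is text: rows parted by semicolons, each of 7 numbers parted by spaces: the turn, a rotation vector about the tool's x, y, z in units of 5 degrees (1.0 is 5 degrees), then the shift along the tool's x, y, z in units of 50 mm (1.0 is 50 mm), then the closure, from 0 (fully open) to 1 (shut). A call has 1 to 8 rows; each row shifts and turns the commanded pose from where the row before left it, along the tool's axes as they then stand; what a row does not reach is not made up. A row lasts 1/10 s, in which the tool goes at most 50 mm and 8.59 degrees, less where a joint would pass 70% of its speed; a pose out of reach is approached as far as the arm can. A call is refused whole if a number of a shift passes 1 or a number of a turn 1, either way. A call with a gripper value outside its range is refused whole. The fingers move at their own pace and stop on an object; FORCE is the grip in N (left out, the last holds). Time passes only in rows, so rows that do not move let the fingers close. It gives the time, the measured TCP pose, the force, the opening and the grip force at its end, in the units of the state.
- observe(): the state, without advancing time (a new reading comes with each control period).
- grab_frame(name): name is "scene" or "top" or "wrist"; returns a dict with "img" (400x640x3 uint8, red, green, blue), "K" (3x3 intrinsics, pixels), "R" (3x3) and "t" (3): a world point X has camera coordinates R X + t; the wrist camera has in their place "tool_from_camera" (4x4, takes a point from camera to tool coordinates, whose origin is the TCP and whose axes are the flange's). Camera axes: x right, y down, z forward; pixel columns grow to the right and rows downward; lengths in mm; the calibration is good to about 2 mm. The wrist camera is an equidistant fisheye: a pixel r from the principal point sees the ray r / f radians off the axis. A picture is of the moment at which its call begins: read the wrist's pose just before it. There is no depth.
- finish_job(): hands the job in; it is judged then, once.
The state is a dict: "time": time; "joint_positions": joint angles; "joint_velocities": joint speeds; "effort": joint torques, N m; "ee_pos": TCP position; "eef_rot": TCP orientation; "contact_force": force on the tool from outside, world axes, zero at the start; "wrist_torque": the same for the moment, N m; "finger_gap": finger opening in mm; "grip_force": force on a finger pad.
Only numpy, scipy, OpenCV 4.12 (cv2) and the standard library are available. Lean on these libraries where they do the work, as an engineer would, in place of code of your own. Each camera call takes 0.05 s, during which the arm holds its last target. There are 200 camera calls.

### The job

Raise the clear sash of the drying box by its blue bar and leave it up, draw the wooden pastry brush out by its handle, and hold it still over the pink mixing bowl with the bristles slanting steeply down (45 degrees or steeper), clear above the rim and inside it as seen from above. Leave the spatula in the box, and do not shift the bowl, the shaker, the foil cups or the timer. The program finishes while still holding the brush up in the gripper: do not put it down or let go.

Things in the scene. Friction and masses are not known exactly. Their poses are not given: they have to be found in the camera images.
- brush_box: Fixed white drying box, 157 mm deep (x), 230 wide (y), roof at 95 mm. Origin on the worktop under it, z up, -x its open front. Two bays at y = +-54 mm, floor 45 mm above the worktop, 44 mm clear inside, back wall at x = +64, sill to x = -87. Sash at x = -72 between guides (y = +-120 mm) 125 mm high. Brush in one bay, spatula in the other, either way round; handles stick out in front.
- sash (a joint): Height of the clear sash above shut, m: 0 to 0.055 (fully up); starts at 0 to 0.006. Slides straight up; 0.25 kg; 6 N guide friction makes it stay where left, raising takes about 9 N. A notch 26 mm wide, 24 high in its lower edge sits over each handle; shut, it keeps the wide heads in. At 0.04 or more the heads (19 mm thick, on the bay floor) pass under it.
- sash_bar (a point): Centre of the sash's blue grip bar: round, 14 mm thick, 116 mm long along the box's y, on two stems at +-50 mm, above the sash. 135 mm above the worktop when shut (40 mm above the roof), free air in front and behind; rises with the sash.
- brush_mid (a point): Middle of the pastry brush (wooden handle, pale bristles), 245 x 49 x 19 mm, about 60 g. y runs along it to the handle's end (+123 mm); bristle end at y = -123; z up as it lies. Handle round, 18 mm thick, y = -25 to +123; wide head y = -123 to -25. In the box the bristles point to the box's back and the handle sticks out about 120 mm before the sash, axis 55 mm above the worktop.
- brush_tip (a point): Middle of the bristle end of the brush (brush y = -123 mm, half-way up its thickness); same axes as brush_mid.
- spatula: Spatula with white handle and red blade, 246 x 60 x 17 mm, in the other bay of the box, its blade inside. Origin under its middle; its y axis runs to the handle's end, z up. To be left in the box.
- bowl: Empty pink mixing bowl, 197 mm across the rim, 108 mm high, loose on the worktop. Origin at the centre of its underside, z up.
- shaker: Clear sugar shaker with grey top, 44 mm wide, 90 mm high, upright; origin at the centre of its underside. Bystander.
- cups: Stack of foil cake cups, 86 mm wide, 94 mm high; origin at the centre of its underside. Bystander.
- timer: White kitchen timer lying flat on the near half of the worktop (another lies far off), 66 x 66 x 24 mm; origin at the centre of its underside. Bystander.
Mind the look-alikes: they are no part of the job. Leave any green or purple look-alike of the part that bears brush_mid alone.

How it is judged:
By the outcome, as a careful person would: the job done as asked, in the order asked, and still so for the second after the job is handed in, while the arm keeps its last pose, push and grip.
It also fails if it takes over 58 s, if anything falls off the work surface, if the arm or the gripper's body presses on something with over 40 N, if the wrist force passes 120 N, or if a joint passes its speed limit or range.

## Working session

There is one attempt and no reset: what is moved stays moved. The work goes in short steps, Python scripts to look and compute and a shell command to move; the robot and the scene stay as the last step left them, time stands still between calls to the robot, and variables do not carry over. Pictures are saved under pics/ and viewed, at most 10 in all, crops included, and the job is handed in when it is done.

```bash
ls; mkdir -p pics
python3 - <<'E'
from plant import *
import cv2,numpy as np
s=observe(); print({k:np.round(v,3).tolist() for k,v in s.items()})
for n in("scene","top"):
    f=grab_frame(n); cv2.imwrite(f"pics/{n}0.png",f["img"][:,:,::-1]); print(n,f["K"],f["R"],f["t"])
    np.savez(f"pics/{n}0.npz",**f)
E
```

```text
pics
{'time': 0.0, 'joint_positions': [-1.345, 0.435, 0.025, 1.574, -0.012, 1.134, -0.075], 'joint_velocities': [0.001, 0.0, 0.002, -0.001, 0.001, 0.0, 0.0], 'effort': [0.001, -67.049, 1.026, -31.62, 0.016, 0.013, 0.0], 'ee_pos': [201.688, 591.031, 230.548], 'eef_rot': [0.164, 0.987, -0.001, -0.0], 'contact_force': [0.397, -0.205, -0.223], 'wrist_torque': [0.012, 0.012, 0.004], 'grip_force': 0.0, 'finger_gap': 85.508}
scene [[455.51021573   0.         322.87718634]
 [  0.         455.51021573 203.88195086]
 [  0.           0.           1.        ]] [[ 0.61423549 -0.78912187  0.00120328]
 [-0.47964277 -0.37455358 -0.79350641]
 [ 0.62662396  0.48682265 -0.6085607 ]] [-478.3028702  299.7517471 1269.8575184]
top [[468.75606326   0.         321.30013044]
 [  0.         468.75606326 197.4907116 ]
 [  0.           0.           1.        ]] [[-0.0042138  -0.99978655  0.02022608]
 [-0.99431131  0.00203631 -0.10649355]
 [ 0.10642963 -0.02055977 -0.99410765]] [-175.17993851  560.59765868 1546.1553324 ]
```

View pics/scene0.png

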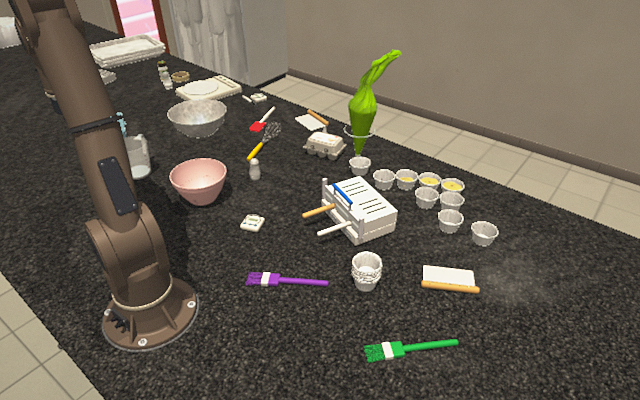

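View pics/top0.png

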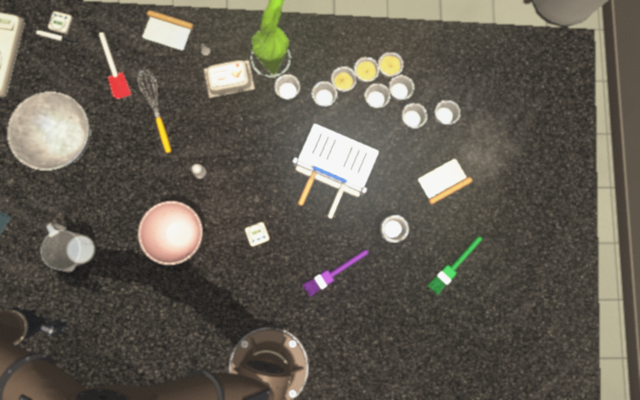

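Scene view: the drying box is at (360,208) with its blue bar at (342,193). A wooden handle sticks out at (305,215)-(335,208) and a white one at (320,234). The pink bowl is at (198,182).
Top view: box (337,160), wooden handle (315,172)-(301,204), white handle (332,215), pink bowl (170,233), shaker (198,171), timer (257,234), cups (395,229).
Candidates for the brush, in top-view pixels: wooden handle in the box (305,190), white handle in the box (336,200), purple brush (335,275), green brush (455,265). The wooden handle fits, since the brush has a wooden handle and sits in the box. The white handle is the spatula. I'll confirm this in a crop.

```bash
cat > h.py <<'E'
import numpy as np,cv2
def load(n): return dict(np.load(f"pics/{n}.npz"))
def ray(f,uv):
    d=np.linalg.solve(f["K"],np.array([uv[0],uv[1],1.])); return -f["R"].T@f["t"], f["R"].T@d
def onz(f,uv,z):
    o,d=ray(f,uv); return o+d*(z-o[2])/d[2]
def tri(fa,ua,fb,ub):
    A=[];b=[]
    for f,u in((fa,ua),(fb,ub)):
        o,d=ray(f,u); d/=np.linalg.norm(d); P=np.eye(3)-np.outer(d,d); A.append(P); b.append(P@o)
    A=np.vstack(A);b=np.hstack(b); x=np.linalg.lstsq(A,b,rcond=None)[0]; return x,np.linalg.norm(A@x-b)
def mask(f,lo,hi,roi=None):
    m=cv2.inRange(cv2.cvtColor(f["img"],cv2.COLOR_RGB2HSV),lo,hi)
    if roi: k=np.zeros_like(m); x0,y0,x1,y1=roi; k[y0:y1,x0:x1]=1; m=m*k
    return m
def ends(m):
    n,l,st,c=cv2.connectedComponentsWithStats(m); i=1+np.argmax(st[1:,4])
    p=np.argwhere(l==i)[:,::-1].astype(float); c=p.mean(0); a=np.linalg.svd(p-c,full_matrices=False)[2][0]; t=(p-c)@a
    return c,c+a*t.min(),c+a*t.max(),len(p)
E
python3 - <<'E'
from h import *
S,T=load("scene0"),load("top0")
np.set_printoptions(precision=1,suppress=True)
B=((100,120,60),(125,255,255)); O=((8,90,90),(25,255,255))
bs=ends(mask(S,*B,(320,170,365,215)));bt=ends(mask(T,*B,(300,155,360,190)));print("bar px",bs,bt)
print("bar c",tri(S,bs[0],T,bt[0]))
for z in(135,138,141):print(z,[onz(T,bt[i],z) for i in(0,1,2)],[onz(S,bs[i],z) for i in(0,1,2)])
os_=ends(mask(S,*O,(295,195,345,225)));ot=ends(mask(T,*O,(290,160,325,215)));print("handle px",os_,ot)
print("handle z55",[onz(T,ot[i],55) for i in(0,1,2)],[onz(S,os_[i],55) for i in(0,1,2)])
P=((0,40,80),(12,255,255)); P2=((165,40,80),(180,255,255))
for f,roi in((T,(125,190,215,275)),):
    m=mask(f,*P,roi)|mask(f,*P2,roi); c=max(cv2.findContours(m,0,1)[0],key=cv2.contourArea); e=cv2.fitEllipse(cv2.convexHull(c)); print(e,onz(f,e[0],108))
a=cv2.resize(S["img"][165:255,285:405],None,fx=4,fy=4,interpolation=2);b=cv2.resize(T["img"][115:225,280:400],None,fx=3.2,fy=3.2727,interpolation=2)
cv2.imwrite("pics/crop.png",np.hstack([cv2.resize(a,(400,360)),cv2.resize(b,(390,360))])[:,:,::-1])
E
```

```text
bar px (array([341.9, 193.4]), array([332.4, 183.6]), array([351.2, 202.9]), 79) (array([328.9, 173.7]), array([313.9, 167.3]), array([344.3, 180.4]), 58)
bar c (array([ 624. , -198.8,  137.4]), np.float64(0.23759392897530288))
135 [array([ 624.5, -199. ,  135. ]), array([ 645.2, -151.7,  135. ]), array([ 603.2, -247.6,  135. ])] [array([ 626.6, -196.8,  135. ]), array([ 651.8, -138.9,  135. ]), array([ 603.5, -249.9,  135. ])]
138 [array([ 624. , -198.9,  138. ]), array([ 644.7, -151.7,  138. ]), array([ 602.8, -247.4,  138. ])] [array([ 623.2, -199.2,  138. ]), array([ 648.4, -141.4,  138. ]), array([ 600.2, -252. ,  138. ])]
141 [array([ 623.5, -198.8,  141. ]), array([ 644.2, -151.7,  141. ]), array([ 602.3, -247.2,  141. ])] [array([ 619.8, -201.5,  141. ]), array([ 644.9, -144. ,  141. ]), array([ 596.9, -254.2,  141. ])]
handle px (array([317.8, 210.2]), array([334.5, 204.6]), array([301.9, 215.7]), 182) (array([306.1, 189.5]), array([313.9, 172. ]), array([299.2, 205.1]), 211)
handle z55 [array([ 584.2, -126.2,   55. ]), array([ 643.2, -152.1,   55. ]), array([ 532.4, -103.3,   55. ])] [array([ 588. , -126.8,   55. ]), array([ 648.1, -152.5,   55. ]), array([ 532.3, -103. ,   55. ])]
((169.97621154785156, 232.43780517578125), (64.65265655517578, 66.27458953857422), 59.10280227661133) [441.9 302.9 108. ]
```

View pics/crop.png

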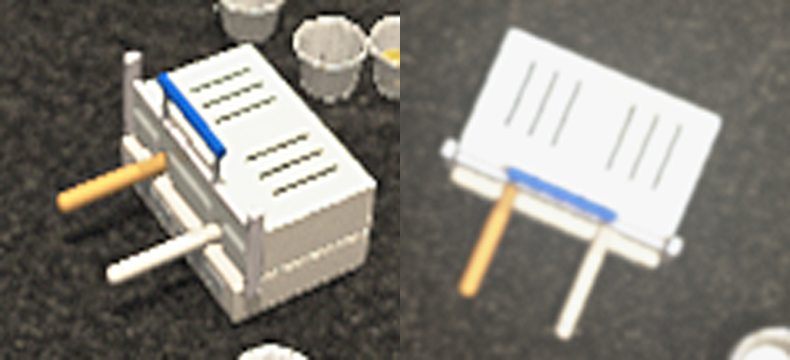

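The crop confirms it: the orange wooden handle comes out of the left bay under the left end of the blue bar, and the white spatula handle is in the right bay. Measured: bar centre about (624,-199,137), box yaw about -23.7°, handle axis end about (532,-103,55), bowl centre about (442,303).

First I'll turn the tool so it closes along the box's x, then travel to the bar.

```bash
cat > to.py <<'E'
# work out turn (5deg units, tool axes) and shift (50mm units, tool axes AFTER the turn) to a target
import sys,numpy as np
from scipy.spatial.transform import Rotation as Ro
from plant import *
np.set_printoptions(precision=2,suppress=True)
def tool(zdir,ydir):
    z=np.array(zdir,float);z/=np.linalg.norm(z);y=np.array(ydir,float);y-=z*(y@z);y/=np.linalg.norm(y)
    return Ro.from_matrix(np.c_[np.cross(y,z),y,z])
def to(p,R):
    s=observe();R0=Ro.from_quat(s["eef_rot"]);p0=np.array(s["ee_pos"])
    R=min((R,R*Ro.from_euler('z',180,degrees=True)),key=lambda q:(R0.inv()*q).magnitude())
    print("t",s["time"],"pos",p0,"turn",np.degrees((R0.inv()*R).as_rotvec())/5,"shift after turn",R.as_matrix().T@(np.array(p)-p0)/50,"shift no turn",R0.as_matrix().T@(np.array(p)-p0)/50,"| j",np.array(s["joint_positions"]),"F",np.array(s["contact_force"]),"gap",s["finger_gap"],s["grip_force"])
yaw=np.radians(-23.7);bx=np.array([np.cos(yaw),np.sin(yaw),0]);by=np.array([-np.sin(yaw),np.cos(yaw),0]);Z=np.array([0,0,1.])
E
python3 -m jog '0 0 1 0 0 0 0;0 0 1 0 0 0 0;0 0 1 0 0 0 0;0 0 1 0 0 0 0;0 0 1 0 0 0 0;0 0 1 0 0 0 0;0 0 1 0 0 0 0;0 0 1 0 0 0 0'
python3 -m jog '0 0 1 0 0 0 0;0 0 1 0 0 0 0;0 0 1 0 0 0 0;0 0 1 0 0 0 0;0 0 1 0 0 0 0;0 0 1 0 0 0 0;0 0 1 0 0 0 0;0 0 1 0 0 0 0'
python3 -m jog '0 0 1 0 0 0 0;0 0 1 0 0 0 0;0 0 1 0 0 0 0;0 0 0 0 0 0 0'
python3 -c "
from to import *
to([624,-199,230],tool(-Z,bx))"
```

```text
time: 0.9
ee_pos: [201.7, 591.2, 230.9]
eef_rot: [0.493, 0.87, -0.0, 0.0]
contact_force: [-0.0, 0.0, 0.1]
finger_gap: 85.7
grip_force: 0.0
time: 1.7
ee_pos: [201.7, 591.2, 230.9]
eef_rot: [0.761, 0.649, -0.0, 0.0]
contact_force: [-0.4, -0.4, -0.1]
finger_gap: 85.4
grip_force: 0.0
time: 2.1
ee_pos: [201.6, 591.4, 230.9]
eef_rot: [0.838, 0.545, -0.0, 0.0]
contact_force: [-0.3, -0.6, -0.3]
finger_gap: 85.6
grip_force: 0.0
t 2.1 pos [201.6  591.35 230.9 ] turn [ 0.    0.01 -0.04] shift after turn [-11.08  14.09   0.02] shift no turn [-11.03  14.13   0.03] | j [-1.6   0.45  0.41  1.6  -0.19  1.14 -1.57] F [-0.28 -0.6  -0.29] gap 85.60952836290879 0.0
```

```bash
python3 -m jog '0 0 0 -.55 .7 0 0;0 0 0 -.55 .7 0 0;0 0 0 -.55 .7 0 0;0 0 0 -.55 .7 0 0;0 0 0 -.55 .7 0 0;0 0 0 -.55 .7 0 0;0 0 0 -.55 .7 0 0;0 0 0 -.55 .7 0 0' | head -2
python3 -m jog '0 0 0 -.55 .7 0 0;0 0 0 -.55 .7 0 0;0 0 0 -.55 .7 0 0;0 0 0 -.55 .7 0 0;0 0 0 -.55 .7 0 0;0 0 0 -.55 .7 0 0;0 0 0 -.55 .7 0 0;0 0 0 0 0 0 0'| head -2
python3 -c "
from to import *
to([624,-199,230],tool(-Z,bx))"
```

```text
time: 2.9
ee_pos: [369.5, 275.4, 231.4]
time: 3.7
ee_pos: [517.1, -4.7, 231.8]
t 3.7 pos [517.1   -4.74 231.81] turn [ 0.04  0.02 -0.1 ] shift after turn [-2.7   3.52  0.04] shift no turn [-2.67  3.54  0.05] | j [-0.66  0.29  0.73  1.88 -0.22  1.05 -0.27] F [-0.24  0.24 -0.24] gap 85.78143701740186 0.0
```

```bash
python3 -m jog '0 0 0 -.54 .7 0 0;0 0 0 -.54 .7 0 0;0 0 0 -.54 .7 0 0;0 0 0 -.54 .7 0 0;0 0 0 -.54 .7 0 0;0 0 0 0 0 0 0' | head -2
python3 -c "
from to import *
to([624,-199,117],tool(-Z,bx))
import cv2;f=grab_frame('wrist');cv2.imwrite('pics/w1.png',f['img'][:,:,::-1])"
```

```text
time: 4.3
ee_pos: [621.0, -198.8, 230.9]
t 4.3 pos [ 621.05 -198.81  230.88] turn [ 0.02  0.05 -0.08] shift after turn [0.02 0.06 2.28] shift no turn [0.03 0.05 2.28] | j [-0.22  0.54  0.71  1.54 -0.37  1.19  0.13] F [-0.7  -1.26  0.35] gap 85.18258187961551 0.0
```

View pics/w1.png

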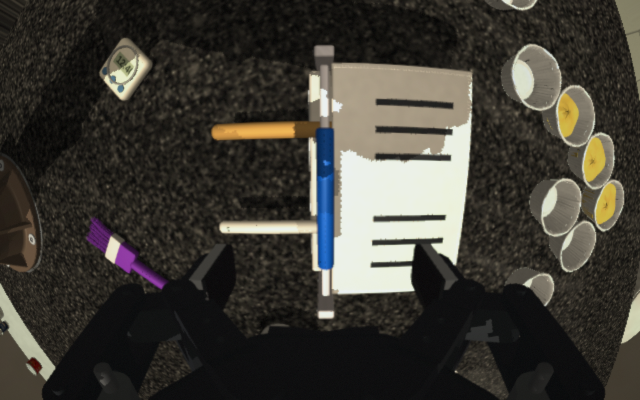

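The wrist view shows the blue bar at (325,128)-(325,268), square to the fingers and midway between them ((210,275) and (435,275)). Next: descend and grip.

```bash
python3 -m jog '0 0 0 0 .06 .5 0;0 0 0 0 0 .5 0;0 0 0 0 0 .5 0;0 0 0 0 0 .4 0;0 0 0 0 0 .36 0;0 0 0 0 0 0 0.4;0 0 0 0 0 0 0.7;0 0 0 0 0 0 1' 50
python3 -m jog '0 0 0 0 0 0 1;0 0 0 0 0 0 1;0 0 0 0 0 0 1;0 0 0 0 0 0 1'
```

```text
time: 5.15
ee_pos: [624.1, -193.0, 119.5]
eef_rot: [0.838, 0.546, 0.001, 0.0]
contact_force: [-0.4, -0.7, -0.5]
finger_gap: 44.2
grip_force: 0.0
time: 5.55
ee_pos: [625.0, -193.9, 119.4]
eef_rot: [0.838, 0.546, 0.001, 0.001]
contact_force: [6.5, -1.7, 4.0]
finger_gap: 12.4
grip_force: 48.8
```

```bash
python3 -m jog '0 0 0 0 0 -.12 1;0 0 0 0 0 -.16 1;0 0 0 0 0 -.16 1;0 0 0 0 0 -.16 1;0 0 0 0 0 -.16 1;0 0 0 0 0 -.16 1;0 0 0 0 0 -.12 1;0 0 0 0 0 0 1'
python3 -c "
from to import *
to([624,-199,117],tool(-Z,bx))"
```

```text
time: 6.35
ee_pos: [625.1, -193.9, 171.3]
eef_rot: [0.838, 0.546, 0.001, 0.001]
contact_force: [6.4, -2.0, 2.3]
finger_gap: 12.3
grip_force: 49.9
t 6.35 pos [ 625.06 -193.92  171.26] turn [ 0.04 -0.   -0.03] shift after turn [-0.1   0.02  1.09] shift no turn [-0.1   0.02  1.09] | j [-0.2   0.6   0.67  1.61 -0.41  1.08  0.16] F [ 6.39 -2.04  2.26] gap 12.341611587566312 49.91604745388031
```

```bash
python3 -m jog '0 0 0 0 0 0 0.5;0 0 0 0 0 0 0;0 0 0 0 0 0 0;0 0 0 0 0 0 0;0 0 0 0 0 0 0;0 0 0 0 0 -.4 0;0 0 0 0 0 -.6 0;0 0 0 0 0 -.6 0'
python3 -m jog '0 0 0 0 0 -.6 0;0 0 0 0 -.6 0 0;0 0 0 0 -.6 0 0;0 0 0 0 -.6 0 0;0 0 0 0 -.6 0 0;0 0 0 0 0 0 0'
python3 -c "
from to import *
to([515,-95,250],tool(-Z,by))
import cv2
f=grab_frame('wrist');print(f['tool_from_camera']);print(f['K'])
f=grab_frame('scene');np.savez('pics/scene1.npz',**f);cv2.imwrite('pics/s1.png',cv2.resize(f['img'][120:260,270:430],(640,560),interpolation=2)[:,:,::-1])
from h import *
bs=ends(mask(f,(100,120,60),(125,255,255),(310,140,365,215)));print(bs)
# along the vertical line over the bar: height from scene ray
o,d=ray(f,bs[0]);s=((np.array([624,-199])-o[:2])@d[:2])/(d[:2]@d[:2]);print(o+s*d)
"
```

```text
time: 7.15
ee_pos: [623.1, -193.3, 250.9]
eef_rot: [0.838, 0.546, -0.0, -0.0]
contact_force: [0.6, -0.1, -0.3]
finger_gap: 85.4
grip_force: 0.0
time: 7.75
ee_pos: [510.6, -143.7, 280.3]
eef_rot: [0.838, 0.546, 0.0, -0.002]
contact_force: [-0.1, -0.2, 0.9]
finger_gap: 85.4
grip_force: 0.0
t 7.75 pos [ 510.64 -143.73  280.27] turn [-0.04  0.   17.97] shift after turn [-0.31 -0.93  0.61] shift no turn [ 0.93 -0.31  0.61] | j [-0.42  0.28  0.77  1.77 -0.21  1.18 -0.  ] F [-0.12 -0.22  0.87] gap 85.40514589442226 0.0
[[   0.     -0.96   -0.27   67.31]
 [   1.      0.     -0.     -0.08]
 [   0.     -0.27    0.96 -142.2 ]
 [   0.      0.      0.      1.  ]]
[[309.71   0.   323.03]
 [  0.   309.71 197.86]
 [  0.     0.     1.  ]]
(array([342.  , 179.52]), array([332.79, 170.21]), array([352.18, 189.82]), 107)
[ 623.15 -197.78  191.98]
```

View pics/s1.png

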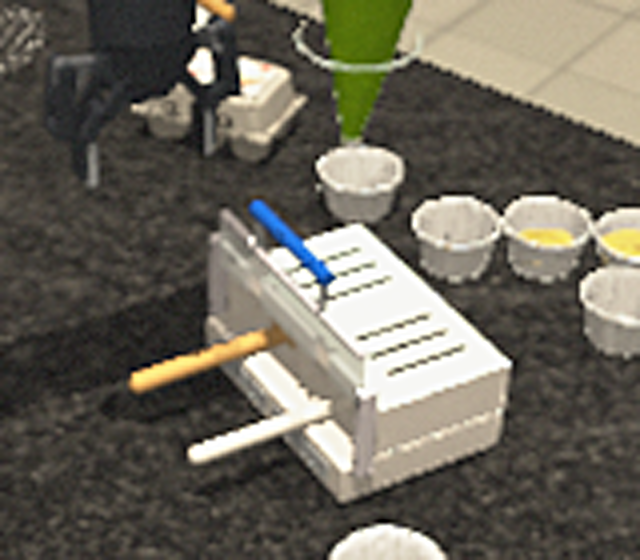

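The sash is up and stays there: the blue bar centre is at crop (290,240), z about 191, and both handles are undisturbed. Next I'll turn 90° and pitch forward 45°.

```bash
python3 -m jog '0 0 1 0 0 0 0;0 0 1 0 0 0 0;0 0 1 0 0 0 0;0 0 1 0 0 0 0;0 0 1 0 0 0 0;0 0 1 0 0 0 0;0 0 1 0 0 0 0;0 0 1 0 0 0 0' | head -2
python3 -m jog '0 0 1 0 0 0 0;0 0 1 0 0 0 0;0 0 1 0 0 0 0;0 0 1 0 0 0 0;0 0 1 0 0 0 0;0 0 1 0 0 0 0;0 0 1 0 0 0 0;0 0 1 0 0 0 0' | head -2
python3 -m jog '0 0 1 0 0 0 0;0 0 1 0 0 0 0;0 1 0 0 0 0 0;0 1 0 0 0 0 0;0 1 0 0 0 0 0;0 1 0 0 0 0 0;0 1 0 0 0 0 0;0 1 0 0 0 0 0' | head -2
python3 -m jog '0 1 0 0 0 0 0;0 1 0 0 0 0 0;0 1 0 0 0 0 0;0 0 0 0 0 0 0'
python3 -c "
from to import *
to([515,-95,147.6],tool(bx-Z,by))"
```

```text
time: 8.65
ee_pos: [514.7, -145.4, 280.3]
time: 9.45
ee_pos: [514.8, -145.5, 280.4]
time: 10.25
ee_pos: [509.8, -147.3, 280.2]
time: 10.65
ee_pos: [508.2, -153.9, 287.7]
eef_rot: [0.926, -0.2, 0.311, 0.077]
contact_force: [0.5, -0.8, -0.5]
finger_gap: 85.2
grip_force: 0.0
t 10.65 pos [ 508.24 -153.94  287.68] turn [ 0.28  1.53 -0.02] shift after turn [-2.23 -1.13  1.73] shift no turn [-1.98 -1.18  1.99] | j [-0.69 -0.15  0.64  2.3   0.85  0.51 -2.69] F [ 0.49 -0.84 -0.55] gap 85.22956266409808 0.0
```

The wrist joint is near its limit (j7 = -2.69), so I'll use the half-turn equivalent of the same grasp.

```bash
for i in 1; do :; done
python3 -m jog '0 0 -1 0 0 0 0;0 0 -1 0 0 0 0;0 0 -1 0 0 0 0;0 0 -1 0 0 0 0;0 0 -1 0 0 0 0;0 0 -1 0 0 0 0;0 0 -1 0 0 0 0;0 0 -1 0 0 0 0' | head -2
python3 -m jog '0 0 -1 0 0 0 0;0 0 -1 0 0 0 0;0 0 -1 0 0 0 0;0 0 -1 0 0 0 0;0 0 -1 0 0 0 0;0 0 -1 0 0 0 0;0 0 -1 0 0 0 0;0 0 -1 0 0 0 0' | head -2
python3 -m jog '0 0 -1 0 0 0 0;0 0 -1 0 0 0 0;0 0 -1 0 0 0 0;0 0 -1 0 0 0 0;0 0 -1 0 0 0 0;0 0 -1 0 0 0 0;0 0 -1 0 0 0 0;0 0 -1 0 0 0 0' | head -2
python3 -m jog '0 0 -1 0 0 0 0;0 0 -1 0 0 0 0;0 0 -1 0 0 0 0;0 0 -1 0 0 0 0;0 0 -1 0 0 0 0;0 0 -1 0 0 0 0;0 0 -1 0 0 0 0;0 0 -1 0 0 0 0' | head -2
python3 -m jog '0 0 -1 0 0 0 0;0 0 -1 0 0 0 0;0 0 -1 0 0 0 0;0 0 -1 0 0 0 0;0 0 0 0 0 0 0' | head -2
python3 -c "
from to import *
to([515,-95,147.6],tool(bx-Z,by))"
```

```text
time: 11.45
ee_pos: [509.8, -151.7, 287.7]
time: 12.25
ee_pos: [509.7, -151.7, 287.6]
time: 13.05
ee_pos: [509.7, -151.7, 287.5]
time: 13.85
ee_pos: [509.6, -151.6, 287.3]
time: 14.35
ee_pos: [509.6, -151.4, 287.2]
t 14.35 pos [ 509.57 -151.44  287.23] turn [-0.25 -1.55  0.02] shift after turn [2.23 1.08 1.72] shift no turn [1.97 1.12 1.99] | j [-1.25 -0.38  1.01  2.31  1.11  0.78  0.22] F [ 0.59 -0.01 -0.03] gap 85.65466346136257 0.0
```

```bash
python3 -m jog '0 0 0 .4 .22 .4 0;0 0 0 .4 .22 .4 0;-.1 -.8 0 .4 .22 .4 0;-.1 -.8 0 .4 .22 .4 0;0 0 0 .4 .22 .3 0;0 0 0 0 0 0 0' 
python3 -c "
from to import *
to([515,-95,147.6],tool(bx-Z,by))"
```

```text
time: 14.95
ee_pos: [536.1, -128.7, 233.4]
eef_rot: [0.2, 0.899, -0.092, 0.379]
contact_force: [-0.9, 0.5, 0.3]
finger_gap: 85.5
grip_force: 0.0
t 14.95 pos [ 536.05 -128.72  233.4 ] turn [-0.35  0.19 -0.13] shift after turn [1.68 0.45 0.75] shift no turn [1.69 0.45 0.71] | j [-1.19  0.04  1.16  2.48  1.84  0.33 -0.64] F [-0.86  0.46  0.33] gap 85.46612695366859 0.0
```

Near-singular at 45°, so I'll use a 30° pitch instead.

```bash
python3 -m jog '-.1 1 0 0 .2 0 0;-.1 1 0 0 .2 0 0;-.1 1 0 0 0 0 0;0 0 0 0 0 0 0' | head -2
python3 -c "
from to import *
g=np.array([532,-103,55])+74*bx; d=bx*.5-.866*Z
to(g+(19-110)*d,tool(d,by))"
```

```text
time: 15.35
ee_pos: [535.3, -132.1, 232.8]
t 15.35 pos [ 535.3  -132.11  232.77] turn [-0.52  1.9  -0.26] shift after turn [0.75 0.51 1.85] shift no turn [1.06 0.57 1.68] | j [-1.2   0.03  1.2   2.39  1.18  0.3   0.03] F [-0.23 -0.5   0.18] gap 85.53591027522617 0.0
```

```bash
python3 -m jog '-.2 .8 -.1 0 0 0 0;-.2 .8 -.1 0 0 0 0;-.1 .3 0 0 .1 0 0;0 0 0 .15 .1 .3 0;0 0 0 .15 .1 .3 0;0 0 0 .15 .1 .3 0;0 0 0 .15 .1 .3 0;0 0 0 0 0 0 0' | head -2
python3 -c "
from to import *
g=np.array([532,-103,55])+74*bx; d=bx*.5-.866*Z
to(g+(19-110)*d,tool(d,by))"
```

```text
time: 16.15
ee_pos: [546.5, -121.6, 172.7]
t 16.15 pos [ 546.54 -121.56  172.73] turn [-0.45  0.74 -0.14] shift after turn [0.26 0.22 0.75] shift no turn [0.31 0.25 0.72] | j [-0.78  0.24  0.86  2.35  0.66  0.12  0.51] F [-0.88  0.27  0.13] gap 85.35375897635198 0.0
```

```bash
python3 -m jog '-.1 .2 0 -.3 .1 .2 0;-.1 .2 0 -.3 .1 .2 0;-.1 .2 0 -.3 .1 .2 0;-.1 .2 0 0 0 0 0;0 0 0 0 0 0 0' | head -2
python3 -c "
from to import *
g=np.array([532,-103,55])+74*bx; d=bx*.5-.866*Z
to(g+19*d+80*Z,tool(d,by))
to(g+19*d,tool(d,by))"
```

```text
time: 16.65
ee_pos: [600.5, -131.6, 173.6]
t 16.65 pos [ 600.51 -131.56  173.55] turn [-0.05 -0.   -0.16] shift after turn [ 0.39 -0.03  1.05] shift no turn [ 0.39 -0.03  1.05] | j [-0.28  0.27  0.35  2.16  0.4   0.25  0.82] F [ 1.26 -0.51 -0.26] gap 85.44532232567161 0.0
t 16.65 pos [ 600.51 -131.56  173.55] turn [-0.05 -0.   -0.16] shift after turn [ 1.19 -0.03  2.43] shift no turn [ 1.19 -0.03  2.43] | j [-0.28  0.27  0.35  2.16  0.4   0.25  0.82] F [ 1.26 -0.51 -0.26] gap 85.44532232567161 0.0
```

Good. Descend vertically and check in between.

```bash
python3 -m jog '0 0 -.1 .15 0 .35 0;0 0 0 .15 0 .3 0;0 0 0 .15 0 .3 0;0 0 0 .15 0 .3 0;0 0 0 .15 0 .3 0;0 0 0 0 0 0 0' | head -2
python3 -c "
from to import *
g=np.array([532,-103,55])+74*bx; d=bx*.5-.866*Z
to(g+19*d,tool(d,by))
import cv2;f=grab_frame('wrist');cv2.imwrite('pics/w2.png',f['img'][:,:,::-1])"
```

```text
time: 17.25
ee_pos: [603.0, -134.7, 103.5]
t 17.25 pos [ 603.01 -134.66  103.53] turn [-0.14 -0.03 -0.  ] shift after turn [0.55 0.01 1.18] shift no turn [0.55 0.02 1.18] | j [-0.19  0.4   0.25  2.21  1.09  0.12  0.11] F [ 0.57 -0.09 -0.47] gap 85.48835355383875 0.0
```

View pics/w2.png

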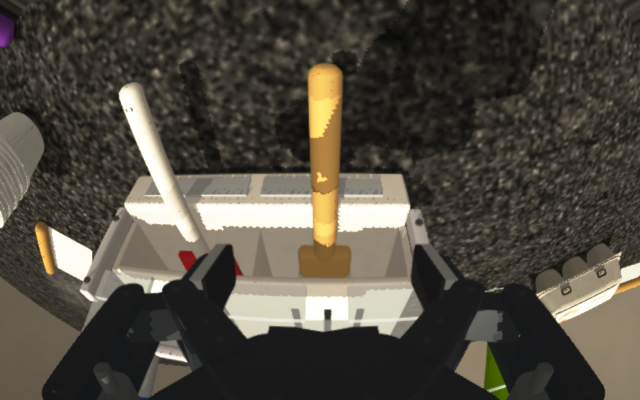

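The wooden handle at (325,65)-(325,245) is centred between the fingers (210 and 435), with its wide wooden head at (325,262). The white spatula is well to the left. Continuing down.

```bash
python3 -m jog '-.1 .4 0 .14 0 .3 0;0 .4 0 .14 0 .3 0;0 .2 0 .14 0 .3 0;0 0 0 .1 0 .26 0;0 0 0 0 0 0 0' 
python3 -c "
from to import *
g=np.array([532,-103,55])+74*bx; d=bx*.5-.866*Z
to(g+19*d,tool(d,by))
s=observe();R=Ro.from_quat(s['eef_rot']).as_matrix();print('grasp pt',s['ee_pos']-19*R[:,2],'pitch',np.degrees(np.arcsin(R[:,2]@bx)),'want',g)"
```

```text
time: 17.8
ee_pos: [606.0, -136.8, 39.7]
eef_rot: [0.202, 0.956, -0.046, 0.21]
contact_force: [-0.5, -0.2, 0.3]
finger_gap: 85.2
grip_force: 0.0
t 17.8 pos [ 605.97 -136.84   39.74] turn [-0.06 -1.04 -0.02] shift after turn [-0.03  0.03  0.04] shift no turn [-0.03  0.03  0.04] | j [-0.03  0.52  0.1   2.16  1.13  0.12  0.09] F [-0.46 -0.22  0.27] gap 85.15973695908761 0.0
grasp pt [ 598.71 -133.55   56.99] pitch 24.813270818401907 want [ 599.76 -132.74   55.  ]
```

```bash
python3 -m jog '0 0 0 0 0 .04 .5;0 0 0 0 0 0 .8;0 0 0 0 0 0 1;0 0 0 0 0 0 1;0 0 0 0 0 0 1;0 0 0 0 0 0 1;0 0 0 0 0 0 1;0 0 0 0 0 0 1' 90
python3 -c "
from to import *
e=observe()['ee_pos'];to(e+4*Z,tool(-Z,by));to(e-150*bx+4*Z,tool(-Z,by))"
```

```text
time: 18.6
ee_pos: [608.0, -136.6, 39.0]
eef_rot: [0.202, 0.955, -0.045, 0.211]
contact_force: [-2.1, 1.5, 6.5]
finger_gap: 15.4
grip_force: 87.7
t 18.6 pos [ 607.99 -136.65   39.04] turn [-0.01  4.99 -0.04] shift after turn [ 0.    0.   -0.08] shift no turn [-0.03 -0.   -0.07] | j [-0.03  0.53  0.09  2.16  1.17  0.12  0.05] F [-2.09  1.45  6.47] gap 15.365031588857565 87.69225597381592
t 18.6 pos [ 607.99 -136.65   39.04] turn [-0.01  4.99 -0.04] shift after turn [ 3.    0.   -0.08] shift no turn [ 2.69 -0.01 -1.34] | j [-0.03  0.53  0.09  2.16  1.17  0.12  0.05] F [-2.09  1.45  6.47] gap 15.365031588857565 87.69225597381592
```

```bash
python3 -m jog '0 0 0 -.05 0 -.1 1;0 .3 0 -.05 0 -.1 1;0 .3 0 .18 0 -.08 1;0 0 0 .18 0 -.08 1;0 0 0 .18 0 -.08 1;0 0 0 .18 0 -.08 1;0 0 0 0 0 0 1'
cat > st.py <<'E'
from to import *
s=observe();R=Ro.from_quat(s['eef_rot']).as_matrix();G=s['ee_pos']-19*R[:,2]
o=np.array([532,-103,0])+194*bx
print('grasp pt box x,y,z',(G-o)@bx,(G-o)@by,G[2],'pitch',np.degrees(np.arcsin(R[:,2]@bx)),'roll',np.degrees(np.arcsin(R[:,2]@by)),'j',np.array(s['joint_positions']),'F',np.array(s['contact_force']),s['finger_gap'],'pull dir',R.T@-bx,'up',R.T@Z)
E
python3 st.py
```

```text
time: 19.3
ee_pos: [570.1, -119.7, 50.5]
eef_rot: [0.202, 0.961, -0.04, 0.185]
contact_force: [0.4, -0.5, -0.3]
finger_gap: 15.2
grip_force: 87.9
grasp pt box x,y,z -159.50431042276054 0.05089569088210845 68.11134884600261 pitch 21.823140696086384 roll -0.12754931352684132 j [ 0.12  0.47 -0.13  2.19  1.02  0.24  0.21] F [ 0.4  -0.49 -0.33] 15.187346664062806 pull dir [ 0.93 -0.   -0.37] up [-0.37 -0.   -0.93]
```

```bash
python3 -m jog '0 0 0 .24 0 -.11 1;0 0 0 .24 0 -.11 1;0 0 0 .24 0 -.11 1;0 0 0 .24 0 -.11 1;0 0 0 .24 0 -.11 1;0 0 0 0 0 0 1' | grep force; python3 st.py
```

```text
contact_force: [-0.1, 0.6, 0.2]
grip_force: 87.9
grasp pt box x,y,z -224.8861401539171 0.4739679499438013 71.52735137535153 pitch 21.83840073930477 roll -0.1012293537593454 j [-0.05  0.4   0.01  2.34  1.22  0.17 -0.07] F [-0.06  0.57  0.24] 15.199676450395934 pull dir [ 0.93 -0.   -0.37] up [-0.37 -0.   -0.93]
```

```bash
python3 -m jog '0 .2 0 .22 0 -.14 1;0 .2 0 .22 0 -.14 1;0 .2 0 .22 0 -.14 1;0 0 0 .22 0 -.14 1;0 0 0 .22 0 -.14 1;0 0 0 0 0 0 1' | grep force; python3 st.py
python3 -c "
from plant import *;import cv2;f=grab_frame('scene');cv2.imwrite('pics/s2.png',cv2.resize(f['img'][120:270,230:430],(640,480),interpolation=2)[:,:,::-1])"
```

```text
contact_force: [0.4, -0.6, -0.6]
grip_force: 87.8
grasp pt box x,y,z -287.43037315573605 0.2125053345076545 86.20170691063632 pitch 18.890751762758082 roll -0.106323972005196 j [ 0.03  0.31 -0.15  2.41  0.99  0.25  0.1 ] F [ 0.42 -0.6  -0.63] 15.48748755419003 pull dir [ 0.95 -0.   -0.32] up [-0.32 -0.   -0.95]
```

View pics/s2.png

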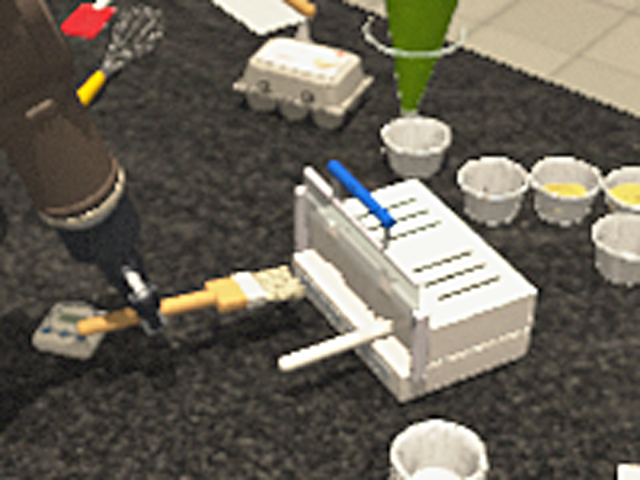

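The brush is fully out and clear, with its pale bristle end at (290,283). The sash is still up, and the spatula is still in the box. Now lift and level.

```bash
python3 -m jog '0 0 0 -.16 0 -.5 1;0 0 0 -.16 0 -.5 1;0 .9 0 -.12 0 -.5 1;0 .9 0 -.1 0 -.5 1;0 .9 0 -.05 0 -.5 1;0 .9 0 0 0 -.5 1;0 0 0 0 0 -.5 1;0 0 0 0 0 -.5 1' | grep force
python3 -m jog '0 0 0 0 0 -.5 1;0 0 0 0 0 0 1'| grep force; python3 st.py
cat > fin.py <<'E'
from to import *
a=np.radians(34.4);h=np.array([np.cos(a),np.sin(a),0]);dip=np.radians(57)
b=np.cos(dip)*h-np.sin(dip)*Z
tip=np.array([442,303,165])+15*h
G=tip-172*b
p=np.radians(24.8)-dip; d=np.sin(p)*h+np.cos(p)*-Z
# stage with tool vertical at same grasp height+60, then final
to(G+60*Z-19*Z,tool(-Z,np.cross(Z,h)));to(G+19*d,tool(d,np.cross(Z,h)))
E
python3 fin.py
```

```text
contact_force: [0.1, 0.5, -0.5]
grip_force: 87.9
contact_force: [-0.1, -0.4, -0.2]
grip_force: 87.9
grasp pt box x,y,z -289.7573049569084 0.07043482356309154 312.6223369574956 pitch 2.3785924288716567 roll -0.27328840357445605 j [ 0.47  0.11 -0.5   1.87  0.08  1.14  1.09] F [-0.07 -0.41 -0.18] 15.04406738537778 pull dir [ 1.   -0.01 -0.04] up [-0.04 -0.   -1.  ]
t 21.55 pos [445.03 -64.85 293.64] turn [ -0.29   0.41 -11.71] shift after turn [-2.53  6.1  -1.13] shift no turn [ 3.83  5.34 -1.32] | j [ 0.47  0.11 -0.5   1.87  0.08  1.14  1.09] F [-0.07 -0.41 -0.18] gap 15.04406738537778 87.87057638168335
t 21.55 pos [445.03 -64.85 293.64] turn [  3.01   6.27 -11.49] shift after turn [-1.98  6.1  -1.23] shift no turn [ 3.99  5.17 -0.18] | j [ 0.47  0.11 -0.5   1.87  0.08  1.14  1.09] F [-0.07 -0.41 -0.18] gap 15.04406738537778 87.87057638168335
```

```bash
python3 -m jog '0 0 -1 0 0 -.3 1;0 0 -1 0 0 -.3 1;0 0 -1 0 0 -.3 1;0 0 -1 0 0 -.2 1;0 0 -1 0 0 0 1;0 0 -1 0 0 0 1;0 0 -1 0 0 0 1;0 0 -1 0 0 0 1' | grep force
python3 -m jog '0 0 -1 0 0 0 1;0 0 -1 0 0 0 1;0 0 -1 0 0 0 1;0 0 -.7 0 0 0 1;0 0 0 -.2 .5 0 1;0 0 0 -.2 .5 0 1;0 0 0 -.2 .5 0 1;0 0 0 -.2 .5 0 1'| grep force
python3 -m jog '0 0 0 -.2 .5 0 1;0 0 0 -.2 .5 0 1;0 0 0 -.2 .5 0 1;0 0 0 -.2 .5 0 1;0 0 0 -.2 .5 0 1;0 0 0 -.2 .5 0 1;0 0 0 -.2 .5 0 1;0 0 0 0 0 0 1'| grep force
python3 fin.py
```

```text
contact_force: [-0.0, 0.7, -1.4]
grip_force: 88.0
contact_force: [0.7, 0.3, -0.1]
grip_force: 88.0
contact_force: [0.1, -0.1, -0.8]
grip_force: 88.0
t 23.95 pos [375.72 228.71 337.38] turn [-0.37  0.17  0.05] shift after turn [-0.36  0.48 -0.26] shift no turn [-0.37  0.47 -0.27] | j [ 0.11  0.12 -0.87  1.78  0.13  1.28  1.38] F [ 0.06 -0.08 -0.82] gap 15.610079941411543 88.04203391075134
t 23.95 pos [375.72 228.71 337.38] turn [-0.37  6.61 -0.05] shift after turn [-0.6   0.48  0.66] shift no turn [-0.15  0.5   0.87] | j [ 0.11  0.12 -0.87  1.78  0.13  1.28  1.38] F [ 0.06 -0.08 -0.82] gap 15.610079941411543 88.04203391075134
```

```bash
python3 -m jog '-.1 1 0 0 .1 0 1;-.1 1 0 0 .1 0 1;-.1 1 0 0 .1 0 1;-.1 1 0 0 .1 0 1;0 1 0 0 .08 0 1;0 1 0 0 0 0 1;0 .6 0 0 0 0 1;0 0 0 0 0 0 1' | grep force
python3 fin.py | tail -1
```

```text
contact_force: [0.1, -0.2, -0.8]
grip_force: 88.0
t 24.75 pos [364.38 244.98 335.19] turn [ 0.05 -0.05 -0.06] shift after turn [-0.58  0.08  0.63] shift no turn [-0.59  0.08  0.62] | j [-0.17  0.54 -0.81  1.43  0.17  1.86  1.16] F [ 0.07 -0.2  -0.83] gap 15.533686410609164 87.9828929901123
```

```bash
python3 -m jog '0 0 0 -.2 .04 .2 1;0 0 0 -.2 .04 .2 1;0 0 0 -.18 0 .2 1;0 0 0 0 0 0 1;0 0 0 0 0 0 1' | grep force
python3 fin.py | tail -1
python3 - <<'E'
from plant import *
from h import *
for n in("scene","top"):
    f=grab_frame(n); np.savez(f"pics/{n}3.npz",**f)
a=load("scene3")["img"][90:250,130:290];b=load("top3")["img"][170:300,105:235]
cv2.imwrite("pics/f3.png",np.hstack([cv2.resize(a,(400,400),interpolation=2),cv2.resize(b,(390,400),interpolation=2)])[:,:,::-1])
E
```

```text
contact_force: [0.5, 0.7, -0.7]
grip_force: 88.0
t 25.25 pos [368.04 253.23 296.67] turn [ 0.04 -0.   -0.06] shift after turn [-0.04 -0.01  0.06] shift no turn [-0.04 -0.01  0.06] | j [-0.18  0.58 -0.81  1.47  0.19  1.79  1.14] F [ 0.55  0.69 -0.72] gap 15.399461053051832 87.98380136489868
```

View pics/f3.png

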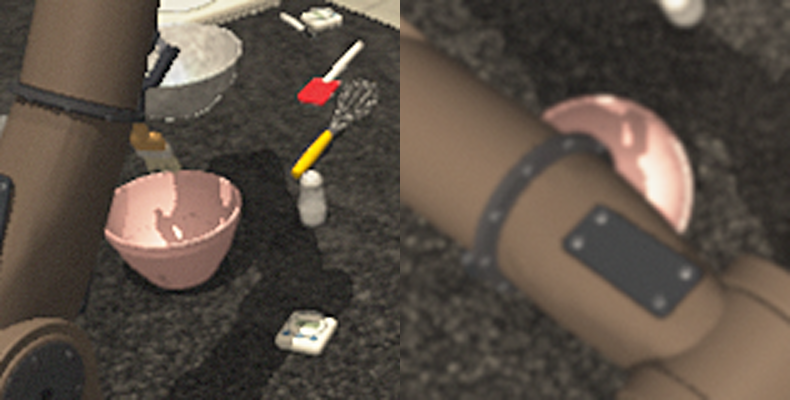

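The scene crop shows the brush's head tip at about (178,170), i.e. pixel (201,158), above the bowl opening. I'll compare that with the expected tip and check with the wrist camera.

Run:
```python
from to import *
from h import *
S=load("scene3")
s=observe();R=Ro.from_quat(s['eef_rot']).as_matrix();p=np.array(s['ee_pos'])
G=p-19*R[:,2]; t=np.radians(24.8)
b=-R[:,0]*np.cos(t)+R[:,2]*np.sin(t); tip=G+172*b
print('tip',tip,'dip',np.degrees(np.arcsin(-b[2])))
for X in(tip,tip-98*b):
    c=S["K"]@(S["R"]@X+S["t"]);print(c[:2]/c[2])
f=grab_frame("wrist");cv2.imwrite("pics/w3.png",f["img"][:,:,::-1])
Tc=np.linalg.inv(f["tool_from_camera"])
def w(X):
    c=(Tc@np.r_[R.T@(X-p),1])[:3];r=np.hypot(c[0],c[1]);return f["K"][:2,2]+f["K"][0,0]*np.arctan2(r,c[2])*c[:2]/r
print('wrist tip',w(tip),'bowl c',w(np.array([442,303,108.])),'handle end',w(G-74*b))
```

```text
tip [454.26 311.86 169.16] dip 56.93736292156618
[196.41 155.82]
[187.65 143.02]
wrist tip [322.56 378.56] bowl c [322.14 350.39] handle end [322.54 113.98]
```

View pics/w3.png

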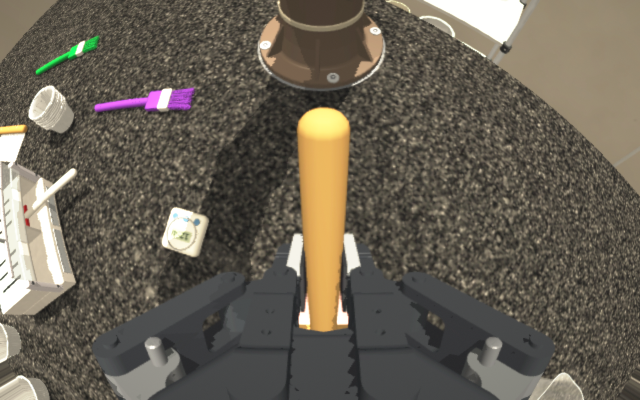

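The handle end at (323,110) agrees with the predicted (323,114), so the brush hasn't slipped in the grip. The tip is at about (454,312,169), 57° down, about 15 mm from the bowl centre and 61 mm above the rim. I'll let it settle and hand in.

```bash
python3 -m jog '0 0 0 0 0 0 1;0 0 0 0 0 0 1;0 0 0 0 0 0 1;0 0 0 0 0 0 1;0 0 0 0 0 0 1'; python3 -c "
from plant import *
print(finish_job())"
```

```text
time: 25.9
ee_pos: [368.2, 253.5, 296.8]
eef_rot: [-0.281, 0.919, -0.081, -0.265]
contact_force: [-0.4, 0.6, 0.3]
finger_gap: 15.2
grip_force: 88.0
the job is handed in; nothing more can be done
None
```

The job is handed in after about 26 s: sash left up, spatula still in the box, and the pastry brush held still over the pink bowl, bristles about 57° down and tip about 60 mm above the rim.

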